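# Press two glued blocks in the trigger clamp, then release it

## Task

Two bar clamps lie on the table; one has two wooden blocks standing between its jaws. Squeeze that clamp's trigger until the jaws grip both blocks firmly and will go no further, let go for two seconds while the clamp presses them together, then press its release tab fully down so that the jaw springs fully open and the blocks stay standing together. Do not touch the blocks or the empty clamp.

Things in the scene. Friction and masses are not known exactly. Their poses are not given: they have to be found in the camera images.
- clamp: The clamp to use, with the two blocks: black, flat on a plywood board 220x140x12 mm fixed to the table. Origin: centre of the board's underside; x along the bar, grip end to jaw end; y to the side the jaws stick out; z up. In this frame (mm): housing x -90 to -2, y -18 to 18, top z 52; jaws y 2 to 58, top z 51; fixed jaw's face x 0. Rigid grip: x -85 to -71, y -72 to -16, z 20 to 58.
- squeeze (a point): Centre the open gripper here to squeeze, closing along clamp x, till it stops: clamp x -72, y -50, z 40 mm. 13 mm ahead of the rigid grip's back face, 29 mm behind the front face of the trigger at rest (16 squeezed): the fingers push the trigger home before they bear on the grip. Clear of other parts for the fingers from z 14 up. Axes as the clamp.
- trigger (a joint): Travel of the grey sprung trigger straight towards the grip (clamp -x), m: 0 at rest, 0.013 fully squeezed; springs back when let go; takes 3 to 20 N. At rest it fills clamp x -55 to -43, y -72 to -20, z 20 to 54 mm, in front of the grip. Grip and trigger together: 42 mm wide at rest, 29 squeezed.
- jaw (a joint): Travel of the moving jaw towards the fixed one, m; 0 = open 78 mm. Starts at 0 to 0.009. Ratchet, 3 mm teeth: a full squeeze walks it on 12 mm and it stays. It closes up the blocks at 0.030; its face is sprung, 1.2 N/mm; holds firmly from 0.0325; hard stop 0.0365, settling at 0.0355 (about 6.5 N). Then the trigger is stiff; more squeezes do no harm. Springs back to 0 when the tab is pressed.
- tab_top (a point): Middle of the top of the release tab, a grey 26x26 mm push tab on the clamp's housing: clamp x -30, y 0, z 67 mm at rest, 15 mm above the housing. Goes down 7 mm to its stop with 4 to 5 N, freeing the jaw over the last 2 mm; the jaw then needs 0.3 s; springs up again. Works only while the trigger is let go.
- block_near: Dark wooden block, 24x20 mm and 34 mm tall, standing on the board by the fixed jaw, 24 mm side along the bar, at clamp y about 38 mm. Origin: centre of its underside.
- block_far: The same kind of block, standing 7 to 15 mm beyond the first, nearer the moving jaw. Pressed together, the blocks' origins are 24 mm apart.
- spare_clamp: The other clamp, same shape and size, jaws open and empty; not to be touched. Origin and axes as the clamp's.

How it is judged:
On the way, in this order (a step that is already met when the one before it is completed fails the run):
1. the trigger is squeezed (value of joint trigger above 0.005 m), for 0.05 s.
2. the clamp alone, with the robot touching nothing, presses the two blocks together with more than 2 N for 1 s (contact force between block_near and block_far above 2 N and value of joint jaw above 0.031 m and contact force between the fingers and anything else below 0.5 N), for 1 s.
At the end, for the whole second after the job is handed in: The jaw is back within 4 mm of fully open, and the two blocks stand upright (within 10 degrees) and still, their origins within 27.5 mm of each other (a gap of less than about 3.5 mm) (value of joint jaw below 0.004 m and horizontal distance between block_near and block_far below 0.0275 m and angle between each of block_near, block_far's own z axis and vertical below 0.17 rad and linear speed of each of block_near, block_far below 0.02 m/s); the robot touches nothing.
It fails at once if the empty clamp is pushed with more than 3 N (contact force between the arm and spare_clamp above 3 N).
It fails at once if the fingers push the empty clamp with more than 3 N (contact force between the fingers and spare_clamp above 3 N).
It fails at once if the fingers push the near block with more than 1 N (contact force between the fingers and block_near above 1 N).
It fails at once if the fingers push the far block with more than 1 N (contact force between the fingers and block_far above 1 N).
It also fails if it takes over 40 s, if anything falls off the work surface, if the arm or the gripper's body presses on something with over 40 N, if the wrist force passes 120 N, or if a joint passes its speed limit or range.

## Robot

A 6-joint arm with a two-finger parallel gripper is mounted at the origin on a cart in front of the work surface, level with it; the furniture and walls round the work are solid. World frame = base frame: x ahead of the robot, y to its left, z up, the work surface at z = 0. Lengths are in m, angles in rad, forces in N, time in s.
With the tool pointing down it reaches from about 0.275 to 0.85 m from the base axis. Payload 5.2 kg.
Tool frame: the origin (TCP) lies at the very end of the fingers, on their centre line; the grasp point (between the pads) lies 19 mm behind it; z points along the fingers, y is the line along which they close (so a half turn about z gives the same grasp; the last joint's range is limited). The gripper opens to 85 mm and grips with 20 to 120 N. Pads are 22 mm wide; open, the fingers measure 114 mm over their backs; the gripper's body (76 mm by 85 mm) begins 54 mm behind the grasp point. The pads swing forward as they close: fully open they stand 13 mm farther back than shut.
Start: joints at [0.899, 0.259, 1.535, -0, 1.348, -0.203], TCP at [0.248, 0.491, 0.231] pointing down, gripper open.
Joint ranges: [-3.14, 3.14], [-0.91, 2.08], [0.19, 2.58], [-1.22, 4.36], [0.22, 2.71], [-3.12, 3.12]. Speed limits (rad/s): [2.57, 2.57, 3.14, 3.14, 3.14, 3.14].

## Interface

Orientations are given as a rotation vector (axis times angle).
In Python, from station import env gives the robot as it stands.
- The arm moves only by the tool step_arm, never from a script. Its argument "targets" is a list of rows, each an object with "xyz": the shift along the tool's x, y, z in m, a list of three; "angular": the turn, a rotation vector about the tool's x, y, z in rad, a list of three. A call has 1 to 8 rows; each row shifts and turns the commanded pose from where the row before left it, along the tool's axes as they then stand; what a row does not reach is not made up. A row lasts 1/12 s, in which the tool goes at most 41.7 mm and 7.16 degrees, less where a joint would pass 70% of its speed; a pose out of reach is approached as far as the arm can. A call with a gripper value outside its range is refused whole. "jaw" is the opening, from 0 (shut) to 1 (fully open), set as the call begins (left out, the last holds). The fingers move at their own pace and stop on an object; the grip force is fixed at half the most. Time passes only in rows, so rows that do not move let the fingers close. It gives the time, the measured TCP pose, the force, the opening and the grip force at its end, in the units of the state.
- env.read_state(): the state, without advancing time (a new reading comes with each control period).
- env.snapshot(name): name is "scene" or "top" or "wrist"; returns the picture (420x560x3 uint8, red, green, blue); there is no depth.
- env.camera_model(name): a dict with "fx", "fy", "cx", "cy" (pixels), "extrinsics" (4x4, takes a point from camera to world coordinates). Camera axes: x right, y up, looking along -z (the intrinsics and any distortion apply to the point x, -y, -z); pixel columns grow to the right and rows downward; lengths in m; the calibration is good to about 2 mm. A picture is of the moment at which its call begins: read the wrist's pose just before it. camera_model takes no time and is no camera call; for the wrist camera it gives the pose at the moment of the call.
- env.sign_off(): hands the job in; it is judged then, once.
The state is a dict: "time": time; "q": joint angles; "qd": joint speeds; "tau": joint torques, N m; "eef_pos": TCP position; "tool_rot": TCP orientation; "wrist_force": force on the tool from outside, world axes, zero at the start; "ft_torque": the same for the moment, N m; "gripper_width": finger opening in m; "grasp_force": force on a finger pad.
Only numpy, scipy, OpenCV 4.12 (cv2) and the standard library are available. Lean on these libraries where they do the work, as an engineer would, in place of code of your own. Each camera call takes 0.05 s, during which the arm holds its last target. There are 200 camera calls.

## Working session

There is one attempt and no reset: what is moved stays moved. The work goes in short steps, Python scripts to look and compute and a tool call to move; the robot and the scene stay as the last step left them, time stands still between calls to the robot, and variables do not carry over. Pictures are saved under pics/ and viewed, at most 10 in all, crops included, and the job is handed in when it is done.

Besides the shell and the picture viewer there is one more tool, called after "Emit:" by a JSON object that holds its "name" and its "arguments", one argument or row to a line. step_arm: Moves the arm, as the interface text tells. Its arguments: {"type":"object","properties":{"targets":{"type":"array"},"jaw":{"type":"number"}},"required":["targets"]}

```bash
mkdir -p pics; ls; python3 - <<'E'
from station import env
import cv2,numpy as np
for n in("top","scene"):
    im=env.snapshot(n); cv2.imwrite(f"pics/{n}0.png",cv2.resize(im[:,:,::-1],(800,600),interpolation=cv2.INTER_CUBIC))
    m=env.camera_model(n); print(n,m)
s=env.read_state(); print(s)
E
```

```text
pics
top {'fx': 437.8735324877447, 'fy': 437.8735324877447, 'cx': 284.1500264476858, 'cy': 212.11524601053438, 'extrinsics': array([[-0.0131627 ,  0.99387   , -0.10976869,  0.40919058],
       [-0.99991267, -0.01295319,  0.00262151,  0.01519809],
       [ 0.00118359,  0.10979361,  0.9939537 ,  1.13090676],
       [ 0.        ,  0.        ,  0.        ,  1.        ]])}
scene {'fx': 523.0888415653482, 'fy': 523.0888415653482, 'cx': 275.991443099016, 'cy': 209.30769666882952, 'extrinsics': array([[ 0.5145805 ,  0.62797472, -0.58382759, -0.12254277],
       [-0.85725137,  0.39114512, -0.33485158, -0.34232065],
       [ 0.01808299,  0.6727951 ,  0.73960784,  0.8932532 ],
       [ 0.        ,  0.        ,  0.        ,  1.        ]])}
{'time': 0.1, 'q': array([ 8.99183454e-01,  2.59257263e-01,  1.53596050e+00,  2.55944859e-05,
        1.34801717e+00, -2.02785799e-01]), 'qd': array([ 0.00095628, -0.00217629, -0.00278518,  0.00018183, -0.00029611,
        0.00110911]), 'tau': array([ 3.05671943e-03, -4.46970427e+01, -2.91249079e+01, -7.20249477e-05,
        6.24659762e-03, -4.10994596e-05]), 'eef_pos': array([0.24817698, 0.49029622, 0.23057003]), 'tool_rot': array([-7.29547607e-01, -3.05497116e+00,  2.31990933e-03]), 'wrist_force': array([-0.08642658, -0.43604094, -0.53790213]), 'ft_torque': array([ 0.01424834, -0.01539179,  0.01991753]), 'grasp_force': 0.0, 'gripper_width': 0.08537340076659347}
```

View pics/top0.png

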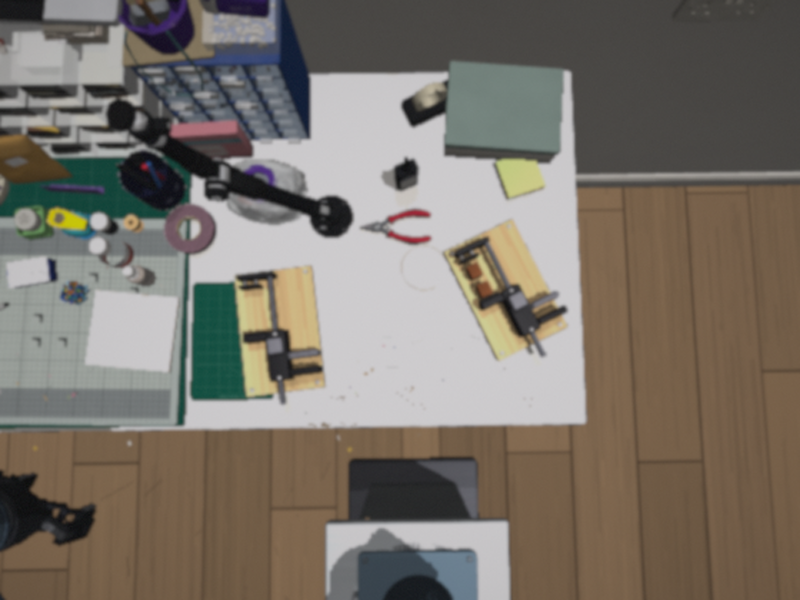

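View pics/scene0.png

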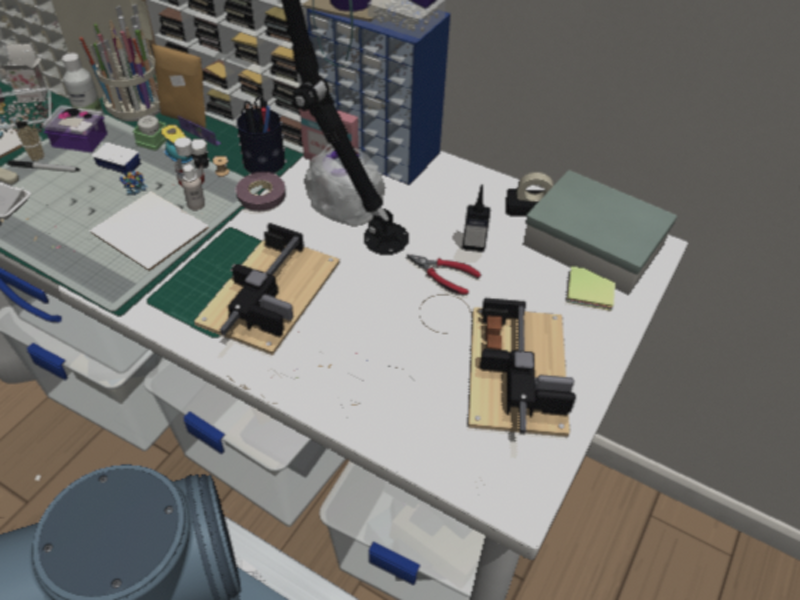

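```bash
cat > h.py <<'E'
import numpy as np,cv2
from scipy.spatial.transform import Rotation as R
from scipy.optimize import least_squares
from station import env
def ray(m,u,v):
    E=m["extrinsics"]; d=E[:3,:3]@np.array([(u-m["cx"])/m["fx"],-(v-m["cy"])/m["fy"],-1]); return E[:3,3],d
def at(m,u,v,z):
    o,d=ray(m,u,v); return (o+d*(z-o[2])/d[2])
def proj(m,P):
    E=m["extrinsics"]; p=(np.atleast_2d(P)-E[:3,3])@E[:3,:3]
    return np.c_[m["cx"]+m["fx"]*p[:,0]/-p[:,2],m["cy"]-m["fy"]*p[:,1]/-p[:,2]]
def W(p,P):  # clamp frame (m) -> world, p=(x,y,yaw)
    c,s=np.cos(p[2]),np.sin(p[2]); P=np.atleast_2d(P)
    return np.c_[p[0]+c*P[:,0]-s*P[:,1],p[1]+s*P[:,0]+c*P[:,1],P[:,2]]
def fit(obs,p0): # obs: list of (model, clamp pts, pixels)
    return least_squares(lambda p:np.concatenate([(proj(m,W(p,P))-np.array(u)).ravel() for m,P,u in obs]),p0)
C=np.array([[.11,.07,.012],[.11,-.07,.012],[-.11,-.07,.012],[-.11,.07,.012]])
def togo(xyz,yaw):
    "shift in tool axes and turn about tool z so the tool y lies along world angle yaw, tool down"
    s=env.read_state(); r=R.from_rotvec(s["tool_rot"]); 
    best=None
    for k in (0,np.pi):
        t=R.from_matrix(np.array([[np.sin(yaw+k),np.cos(yaw+k),0],[-np.cos(yaw+k),np.sin(yaw+k),0],[0,0,-1]]))
        w=(r.inv()*t).as_rotvec(); print("option turn",w.round(3),"new q6 approx",k)
    print("shift tool",r.inv().apply(np.array(xyz)-s["eef_pos"]).round(4),"world",(np.array(xyz)-s["eef_pos"]).round(4),"q",s["q"].round(3))
E
python3 - <<'E'
from h import *
t=env.camera_model("top"); s=env.camera_model("scene"); k=.7
u=np.array([[445,252],[512,220],[567,325],[500,358]])*k
v=np.array([[473,308],[564,313],[570,434],[470,430]])*k
c=np.mean([at(t,*a,.012) for a in u],0)
f=fit([(t,C,u),(s,C,v)],[c[0],c[1],.5]); p=f.x; print(p,f.fun.round(1))
sp=np.array([[238,274],[311,267],[325,386],[247,397]])*k
g=fit([(t,C,sp)],[.4,.3,.1]); print("spare",g.x,g.fun.round(1))
print("lamp",at(t,330*k,215*k,.03),"squeeze",W(p,[-.072,-.05,.04]),"tab",W(p,[-.03,0,.067]))
togo(np.r_[W(p,[-.05,-.03,0])[0,:2],.25],p[2])
print(R.from_rotvec(env.read_state()["tool_rot"]).as_matrix().round(3)); w=env.camera_model("wrist"); print(w)
E
```

```text
[ 0.55547972 -0.16926352  0.44955187] [-0.6  0.4  0.4 -0.8  1.6  1.   0.   2.4  0.1 -0.6 -1.3  0.9  1.3  0.1
  0.  -3.4]
spare [0.4865085  0.2379589  0.10408339] [-1.5  0.4  1.4 -1.   0.3  0.9 -0.2 -0.3]
lamp [0.69179295 0.14673272 0.03      ] squeeze [[ 0.5123616  -0.24558408  0.04      ]] tab [[ 0.52846046 -0.18230038  0.067     ]]Traceback (most recent call last):
  File "<stdin>", line 10, in <module>
  File "h.py", line 23, in togo
    t=R.from_matrix(np.array([[np.sin(yaw+k),np.cos(yaw+k),0],[-np.cos(yaw+k),np.sin(yaw+k),0],[0,0,-1]]))
  File "scipy/spatial/transform/_rotation.pyx", line 1143, in scipy.spatial.transform._rotation.Rotation.from_matrix
ValueError: Non-positive determinant (left-handed or null coordinate frame) in rotation matrix 0: [[ 0.43456197  0.90064193  0.        ]
 [-0.90064193  0.43456197  0.        ]
 [ 0.          0.         -1.        ]].
```

```bash
sed -i 's/\[\[np.sin(yaw+k),np.cos(yaw+k),0\],\[-np.cos(yaw+k)/[[-np.sin(yaw+k),np.cos(yaw+k),0],[np.cos(yaw+k)/' h.py
python3 - <<'E'
from h import *
p=[.5555,-.1693,.4496]
togo(np.r_[W(p,[-.05,-.03,0])[0,:2],.23],p[2])
print(R.from_rotvec(env.read_state()["tool_rot"]).as_matrix().round(3)); w=env.camera_model("wrist"); print(w)
E
```

```text
option turn [-0.002  0.     0.652] new q6 approx 0
option turn [-0.000e+00 -2.000e-03 -2.489e+00] new q6 approx 3.141592653589793
shift tool [-0.5657 -0.5075  0.0012] world [ 2.753e-01 -7.083e-01 -6.000e-04] q [ 0.899  0.259  1.536  0.     1.348 -0.203]
[[-0.892  0.452 -0.001]
 [ 0.452  0.892 -0.001]
 [ 0.    -0.002 -1.   ]]
{'fx': 321.01385042087077, 'fy': 321.01385042087077, 'cx': 276.0959280656202, 'cy': 209.44349603276885, 'extrinsics': array([[ 0.4522781 , -0.85882957, -0.24053336,  0.18634088],
       [ 0.89187473,  0.43491398,  0.1241342 ,  0.52116835],
       [-0.0019988 , -0.2706688 ,  0.96267045,  0.37221691],
       [ 0.        ,  0.        ,  0.        ,  1.        ]])}
```

Emit:
{"name": "step_arm", "arguments": {
  "targets": [
    {"xyz": [-0.0283, -0.0254, 0], "angular": [0, 0, 0]},
    {"xyz": [-0.0283, -0.0254, 0], "angular": [0, 0, 0]},
    {"xyz": [-0.0283, -0.0254, 0], "angular": [0, 0, 0]},
    {"xyz": [-0.0283, -0.0254, 0], "angular": [0, 0, 0]},
    {"xyz": [-0.0283, -0.0254, 0], "angular": [0, 0, 0]},
    {"xyz": [-0.0283, -0.0254, 0], "angular": [0, 0, 0]},
    {"xyz": [-0.0283, -0.0254, 0], "angular": [0, 0, 0]},
    {"xyz": [-0.0283, -0.0254, 0], "angular": [0, 0, 0]}
  ]
}}

```text
time: 0.77
eef_pos: [0.3586, 0.2054, 0.2311]
tool_rot: [-0.729, -3.056, 0.0]
wrist_force: [1.2, -0.8, -0.2]
gripper_width: 0.0858
grasp_force: 0.0
```

Emit:
{"name": "step_arm", "arguments": {
  "targets": [
    {"xyz": [-0.0283, -0.0254, 0], "angular": [0, 0, 0]},
    {"xyz": [-0.0283, -0.0254, 0], "angular": [0, 0, 0]},
    {"xyz": [-0.0283, -0.0254, 0], "angular": [0, 0, 0]},
    {"xyz": [-0.0283, -0.0254, 0], "angular": [0, 0, 0]},
    {"xyz": [-0.0283, -0.0254, 0], "angular": [0, 0, 0]},
    {"xyz": [-0.0283, -0.0254, 0], "angular": [0, 0, 0]},
    {"xyz": [-0.0283, -0.0254, 0], "angular": [0, 0, 0]},
    {"xyz": [-0.0283, -0.0254, 0], "angular": [0, 0, 0]}
  ]
}}

```text
time: 1.43
eef_pos: [0.4688, -0.0784, 0.2311]
tool_rot: [-0.73, -3.055, -0.0]
wrist_force: [1.3, 0.4, 0.1]
gripper_width: 0.0855
grasp_force: 0.0
```

Emit:
{"name": "step_arm", "arguments": {
  "targets": [
    {"xyz": [-0.0283, -0.0254, 0], "angular": [0, 0, 0]},
    {"xyz": [-0.0283, -0.0254, 0], "angular": [0, 0, 0]},
    {"xyz": [0, 0, 0], "angular": [0, 0, 0.11]},
    {"xyz": [0, 0, 0], "angular": [0, 0, 0.11]},
    {"xyz": [0, 0, 0], "angular": [0, 0, 0.11]},
    {"xyz": [0, 0, 0], "angular": [0, 0, 0.11]},
    {"xyz": [0, 0, 0], "angular": [0, 0, 0.11]},
    {"xyz": [0, 0, 0], "angular": [0, 0, 0.1]}
  ]
}}

```text
time: 2.1
eef_pos: [0.496, -0.1473, 0.2308]
tool_rot: [-1.674, -2.657, 0.0]
wrist_force: [-0.0, 0.1, -0.6]
gripper_width: 0.0856
grasp_force: 0.0
```

Emit:
{"name": "step_arm", "arguments": {
  "targets": [
    {"xyz": [0, 0, 0], "angular": [0, 0, 0]},
    {"xyz": [0, 0, 0], "angular": [0, 0, 0]}
  ]
}}

```text
time: 2.27
eef_pos: [0.4961, -0.1472, 0.231]
tool_rot: [-1.663, -2.665, 0.0]
wrist_force: [0.1, -0.7, -0.6]
gripper_width: 0.0856
grasp_force: 0.0
```

```bash
python3 - <<'E'
from h import *
p=[.5555,-.1693,.4496]
w=env.camera_model("wrist"); im=env.snapshot("wrist")[:,:,::-1]
cv2.imwrite("pics/w1.png",cv2.resize(im,(800,600),interpolation=cv2.INTER_CUBIC))
np.save("w1.npy",w["extrinsics"]); s=env.read_state();print(s["time"],s["eef_pos"],s["wrist_force"])
print((proj(w,W(p,C))/.7).round(0), (proj(w,W(p,[[-.03,0,.067],[-.072,-.05,.058]]))/.7).round(0))
togo(np.r_[W(p,[-.05,-.03,0])[0,:2],.23],p[2])
E
```

```text
2.3167 [ 0.49620671 -0.14726355  0.2310392 ] [-0.81439487  0.36665873 -0.43346613]
[[592. 230.]
 [573. 392.]
 [319. 391.]
 [311. 229.]] [[415. 338.]
 [358. 395.]]
option turn [-0.    -0.     0.006] new q6 approx 0
option turn [ 1.000e-03 -1.000e-03 -3.136e+00] new q6 approx 3.141592653589793
shift tool [-0.0756 -0.0066  0.001 ] world [ 0.0273 -0.0708 -0.001 ] q [-0.504  0.201  1.611  0.     1.33  -0.959]
```

View pics/w1.png

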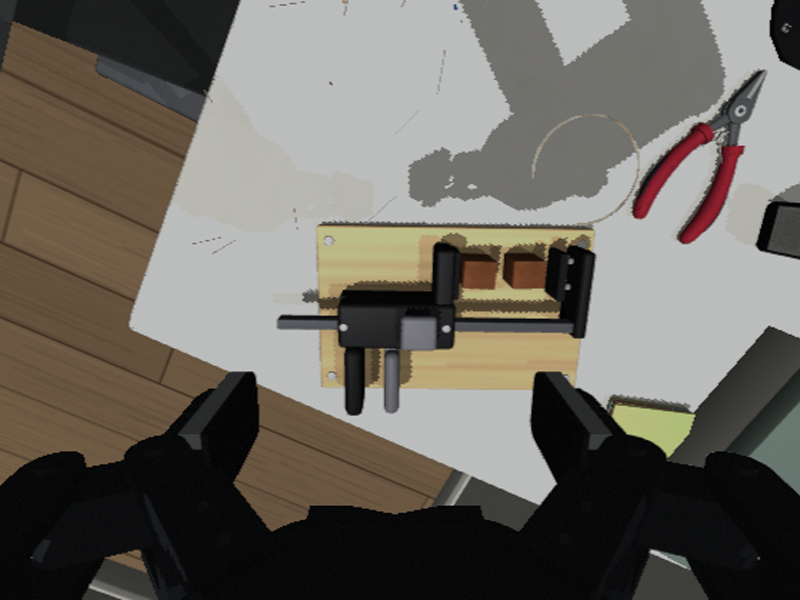

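The wrist picture shows the right board's corners at (318,225), (594,228), (577,388) and (322,388). The tab is centred near (419,332), the grip's top end at (354,410) and the trigger's at (391,408). I'll refine from these.

```bash
python3 - <<'E'
from h import *
w=env.camera_model("wrist"); k=.7
t=env.camera_model("top"); s=env.camera_model("scene")
P=np.vstack([C,[-.03,0,.067]])
u=np.array([[594,228],[577,388],[322,388],[318,225],[419,332]])*k
f=fit([(w,P,u)],[.5555,-.1693,.45]);p=f.x;print(p,(f.fun/k).round(1))
print("grip top,end y-72 / trig / housing corners",(proj(w,W(p,[[-.078,-.072,.058],[-.049,-.072,.054],[-.09,.018,.052],[-.002,.018,.052],[-.002,-.018,.052]]))/k).round(0).tolist())
g=W(p,[-.072,-.05,.04])[0]; print(g)
togo([g[0],g[1],.13],p[2])
E
```

```text
[ 0.55710039 -0.16526471  0.44807159] [ 2.7 -1.6 -0.7  1.2 -0.1 -0.3 -2.6 -0.5  0.5  1.7]
grip top,end y-72 / trig / housing corners [[354.0, 418.0], [392.0, 415.0], [337.0, 303.0], [457.0, 304.0], [455.0, 350.0]]
[ 0.51386934 -0.24152136  0.04      ]
option turn [-0.    -0.     0.007] new q6 approx 0
option turn [ 1.000e-03 -1.000e-03 -3.135e+00] new q6 approx 3.141592653589793
shift tool [-0.0925 -0.0255  0.101 ] world [ 0.0177 -0.0943 -0.101 ] q [-0.504  0.201  1.611  0.     1.33  -0.959]
```

Emit:
{"name": "step_arm", "arguments": {
  "targets": [
    {"xyz": [-0.031, -0.0085, 0], "angular": [0, 0, 0.007]},
    {"xyz": [-0.031, -0.0085, 0], "angular": [0, 0, 0]},
    {"xyz": [-0.0305, -0.0085, 0], "angular": [0, 0, 0]},
    {"xyz": [0, 0, 0.035], "angular": [0, 0, 0]},
    {"xyz": [0, 0, 0.035], "angular": [0, 0, 0]},
    {"xyz": [0, 0, 0.031], "angular": [0, 0, 0]},
    {"xyz": [0, 0, 0], "angular": [0, 0, 0]},
    {"xyz": [0, 0, 0], "angular": [0, 0, 0]}
  ]
}}

```text
time: 2.98
eef_pos: [0.5124, -0.2411, 0.1291]
tool_rot: [-1.672, -2.654, -0.001]
wrist_force: [0.0, 0.7, 0.0]
gripper_width: 0.0856
grasp_force: 0.0
```

```bash
python3 - <<'E'
from h import *
p=[ 0.5571,-0.1653,0.4481]
w=env.camera_model("wrist"); im=env.snapshot("wrist")[:,:,::-1]
cv2.imwrite("pics/w2.png",cv2.resize(im,(800,600),interpolation=cv2.INTER_CUBIC))
print("grip,trig,housing,tab",(proj(w,W(p,[[-.078,-.072,.058],[-.049,-.072,.054],[-.09,.018,.052],[-.002,.018,.052],[-.002,-.018,.052],[-.03,0,.067]]))/.7).round(0).tolist())
g=W(p,[-.072,-.05,.04])[0]; togo([g[0],g[1],.022],p[2])
E
```

```text
grip,trig,housing,tab [[387.0, 361.0], [444.0, 358.0], [360.0, 175.0], [551.0, 174.0], [544.0, 252.0], [495.0, 217.0]]
option turn [ 0.     0.    -0.002] new q6 approx 0
option turn [ 0.   -0.    3.14] new q6 approx 3.141592653589793
shift tool [0.0003 0.0003 0.1091] world [ 1.000e-04  4.000e-04 -1.091e-01] q [-0.637  0.375  1.63   0.     1.137 -1.083]
```

View pics/w2.png

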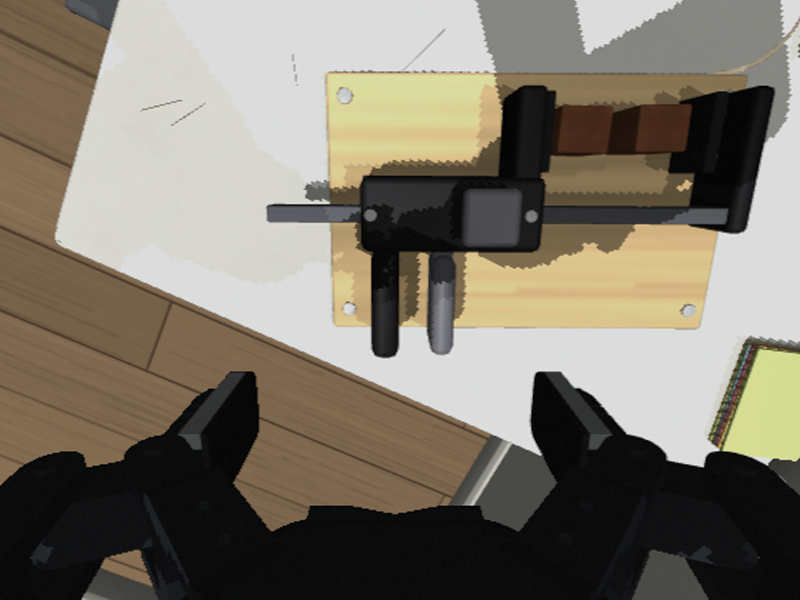

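The close view agrees with the prediction: grip end (385,357), trigger end (441,354), tab (491,217). The clamp sits about 1 mm further along -x than predicted, so I'll descend with that correction.

Emit:
{"name": "step_arm", "arguments": {
  "targets": [
    {"xyz": [0, -0.001, 0.03], "angular": [0, 0, 0]},
    {"xyz": [0, 0, 0.03], "angular": [0, 0, 0]},
    {"xyz": [0, 0, 0.025], "angular": [0, 0, 0]},
    {"xyz": [0, 0, 0.015], "angular": [0, 0, 0]},
    {"xyz": [0, 0, 0.008], "angular": [0, 0, 0]},
    {"xyz": [0, 0, 0], "angular": [0, 0, 0]},
    {"xyz": [0, 0, 0], "angular": [0, 0, 0]}
  ]
}}

```text
time: 3.62
eef_pos: [0.5139, -0.243, 0.0242]
tool_rot: [1.674, 2.655, -0.0]
wrist_force: [0.2, 0.3, 0.1]
gripper_width: 0.0858
grasp_force: 0.0
```

Emit:
{"name": "step_arm", "arguments": {
  "targets": [
    {"xyz": [0, 0, 0], "angular": [0, 0, 0]},
    {"xyz": [0, 0, 0], "angular": [0, 0, 0]},
    {"xyz": [0, 0, 0], "angular": [0, 0, 0]},
    {"xyz": [0, 0, 0], "angular": [0, 0, 0]},
    {"xyz": [0, 0, 0], "angular": [0, 0, 0]},
    {"xyz": [0, 0, 0], "angular": [0, 0, 0]},
    {"xyz": [0, 0, 0], "angular": [0, 0, 0]},
    {"xyz": [0, 0, 0], "angular": [0, 0, 0]}
  ],
  "jaw": 0.1
}}

```text
time: 4.28
eef_pos: [0.5152, -0.243, 0.0249]
tool_rot: [1.673, 2.651, 0.001]
wrist_force: [3.1, 2.7, 9.2]
gripper_width: 0.027
grasp_force: 61.7
```

Emit:
{"name": "step_arm", "arguments": {
  "targets": [
    {"xyz": [0, 0, 0], "angular": [0, 0, 0]},
    {"xyz": [0, 0, 0], "angular": [0, 0, 0]},
    {"xyz": [0, 0, 0], "angular": [0, 0, 0]},
    {"xyz": [0, 0, 0], "angular": [0, 0, 0]},
    {"xyz": [0, 0, 0], "angular": [0, 0, 0]},
    {"xyz": [0, 0, 0], "angular": [0, 0, 0]},
    {"xyz": [0, 0, 0], "angular": [0, 0, 0]},
    {"xyz": [0, 0, 0], "angular": [0, 0, 0]}
  ],
  "jaw": 0.9
}}

```text
time: 4.95
eef_pos: [0.5123, -0.2422, 0.0222]
tool_rot: [-1.676, -2.656, 0.0]
wrist_force: [-0.6, 0.3, 0.4]
gripper_width: 0.077
grasp_force: 0.0
```

```bash
python3 - <<'E'
from h import *
im=env.snapshot("scene")[200:310,310:420,::-1]
cv2.imwrite("pics/s1.png",cv2.resize(im,(600,600),interpolation=cv2.INTER_CUBIC))
E
```

```text
(no output)
```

View pics/s1.png

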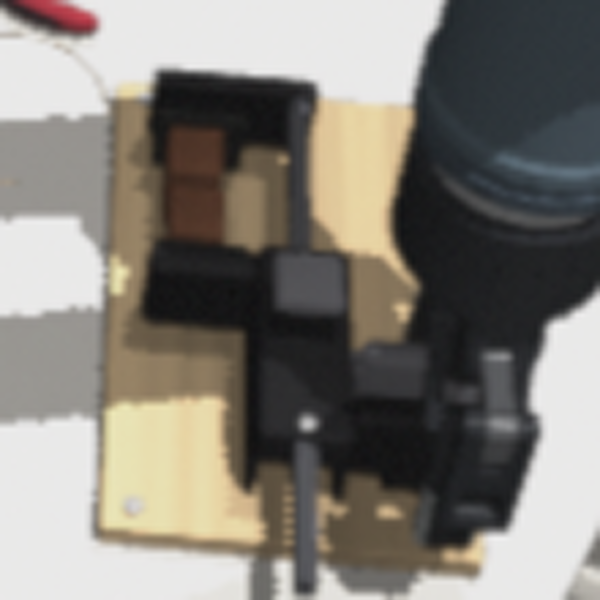

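The jaw has moved on and the blocks are nearly closed up; the trigger is free again. I'll squeeze four more times.

Emit:
{"name": "step_arm", "arguments": {
  "targets": [
    {"xyz": [0, 0, 0], "angular": [0, 0, 0]},
    {"xyz": [0, 0, 0], "angular": [0, 0, 0]},
    {"xyz": [0, 0, 0], "angular": [0, 0, 0]},
    {"xyz": [0, 0, 0], "angular": [0, 0, 0]},
    {"xyz": [0, 0, 0], "angular": [0, 0, 0]},
    {"xyz": [0, 0, 0], "angular": [0, 0, 0]},
    {"xyz": [0, 0, 0], "angular": [0, 0, 0]},
    {"xyz": [0, 0, 0], "angular": [0, 0, 0]}
  ],
  "jaw": 0.1
}}

```text
time: 5.67
eef_pos: [0.5149, -0.2423, 0.0239]
tool_rot: [1.674, 2.653, 0.002]
wrist_force: [3.1, 3.9, 7.5]
gripper_width: 0.0269
grasp_force: 60.7
```

Emit:
{"name": "step_arm", "arguments": {
  "targets": [
    {"xyz": [0, 0, 0], "angular": [0, 0, 0]},
    {"xyz": [0, 0, 0], "angular": [0, 0, 0]},
    {"xyz": [0, 0, 0], "angular": [0, 0, 0]},
    {"xyz": [0, 0, 0], "angular": [0, 0, 0]},
    {"xyz": [0, 0, 0], "angular": [0, 0, 0]},
    {"xyz": [0, 0, 0], "angular": [0, 0, 0]},
    {"xyz": [0, 0, 0], "angular": [0, 0, 0]},
    {"xyz": [0, 0, 0], "angular": [0, 0, 0]}
  ],
  "jaw": 0.9
}}

```text
time: 6.33
eef_pos: [0.5123, -0.2422, 0.0222]
tool_rot: [-1.676, -2.657, 0.0]
wrist_force: [-0.2, 1.4, 1.4]
gripper_width: 0.0766
grasp_force: 0.0
```

Emit:
{"name": "step_arm", "arguments": {
  "targets": [
    {"xyz": [0, 0, 0], "angular": [0, 0, 0]},
    {"xyz": [0, 0, 0], "angular": [0, 0, 0]},
    {"xyz": [0, 0, 0], "angular": [0, 0, 0]},
    {"xyz": [0, 0, 0], "angular": [0, 0, 0]},
    {"xyz": [0, 0, 0], "angular": [0, 0, 0]},
    {"xyz": [0, 0, 0], "angular": [0, 0, 0]},
    {"xyz": [0, 0, 0], "angular": [0, 0, 0]},
    {"xyz": [0, 0, 0], "angular": [0, 0, 0]}
  ],
  "jaw": 0.1
}}

```text
time: 7.0
eef_pos: [0.5149, -0.2422, 0.0247]
tool_rot: [1.674, 2.652, 0.003]
wrist_force: [2.6, 5.5, 13.4]
gripper_width: 0.0272
grasp_force: 63.0
```

Emit:
{"name": "step_arm", "arguments": {
  "targets": [
    {"xyz": [0, 0, 0], "angular": [0, 0, 0]},
    {"xyz": [0, 0, 0], "angular": [0, 0, 0]},
    {"xyz": [0, 0, 0], "angular": [0, 0, 0]},
    {"xyz": [0, 0, 0], "angular": [0, 0, 0]},
    {"xyz": [0, 0, 0], "angular": [0, 0, 0]},
    {"xyz": [0, 0, 0], "angular": [0, 0, 0]},
    {"xyz": [0, 0, 0], "angular": [0, 0, 0]},
    {"xyz": [0, 0, 0], "angular": [0, 0, 0]}
  ],
  "jaw": 0.9
}}

```text
time: 7.67
eef_pos: [0.5122, -0.2423, 0.0222]
tool_rot: [-1.676, -2.656, 0.0]
wrist_force: [0.2, 0.1, 0.1]
gripper_width: 0.0767
grasp_force: 0.0
```

Emit:
{"name": "step_arm", "arguments": {
  "targets": [
    {"xyz": [0, 0, 0], "angular": [0, 0, 0]},
    {"xyz": [0, 0, 0], "angular": [0, 0, 0]},
    {"xyz": [0, 0, 0], "angular": [0, 0, 0]},
    {"xyz": [0, 0, 0], "angular": [0, 0, 0]},
    {"xyz": [0, 0, 0], "angular": [0, 0, 0]},
    {"xyz": [0, 0, 0], "angular": [0, 0, 0]},
    {"xyz": [0, 0, 0], "angular": [0, 0, 0]},
    {"xyz": [0, 0, 0], "angular": [0, 0, 0]}
  ],
  "jaw": 0.1
}}

```text
time: 8.33
eef_pos: [0.5146, -0.2417, 0.0249]
tool_rot: [1.675, 2.653, 0.003]
wrist_force: [0.9, 6.7, 16.5]
gripper_width: 0.0274
grasp_force: 58.2
```

Emit:
{"name": "step_arm", "arguments": {
  "targets": [
    {"xyz": [0, 0, 0], "angular": [0, 0, 0]},
    {"xyz": [0, 0, 0], "angular": [0, 0, 0]},
    {"xyz": [0, 0, 0], "angular": [0, 0, 0]},
    {"xyz": [0, 0, 0], "angular": [0, 0, 0]},
    {"xyz": [0, 0, 0], "angular": [0, 0, 0]},
    {"xyz": [0, 0, 0], "angular": [0, 0, 0]},
    {"xyz": [0, 0, 0], "angular": [0, 0, 0]},
    {"xyz": [0, 0, 0], "angular": [0, 0, 0]}
  ],
  "jaw": 0.9
}}

```text
time: 9.0
eef_pos: [0.5123, -0.2423, 0.0221]
tool_rot: [-1.676, -2.656, 0.0]
wrist_force: [0.0, -0.3, 0.4]
gripper_width: 0.0769
grasp_force: 0.0
```

Emit:
{"name": "step_arm", "arguments": {
  "targets": [
    {"xyz": [0, 0, 0], "angular": [0, 0, 0]},
    {"xyz": [0, 0, 0], "angular": [0, 0, 0]},
    {"xyz": [0, 0, 0], "angular": [0, 0, 0]},
    {"xyz": [0, 0, 0], "angular": [0, 0, 0]},
    {"xyz": [0, 0, 0], "angular": [0, 0, 0]},
    {"xyz": [0, 0, 0], "angular": [0, 0, 0]},
    {"xyz": [0, 0, 0], "angular": [0, 0, 0]},
    {"xyz": [0, 0, 0], "angular": [0, 0, 0]}
  ],
  "jaw": 0.1
}}

```text
time: 9.67
eef_pos: [0.5146, -0.2417, 0.0249]
tool_rot: [1.675, 2.653, 0.003]
wrist_force: [-0.0, 7.0, 15.8]
gripper_width: 0.027
grasp_force: 58.1
```

Emit:
{"name": "step_arm", "arguments": {
  "targets": [
    {"xyz": [0, 0, 0], "angular": [0, 0, 0]},
    {"xyz": [0, 0, 0], "angular": [0, 0, 0]},
    {"xyz": [0, 0, 0], "angular": [0, 0, 0]},
    {"xyz": [0, 0, 0], "angular": [0, 0, 0]},
    {"xyz": [0, 0, 0], "angular": [0, 0, 0]},
    {"xyz": [0, 0, 0], "angular": [0, 0, 0]},
    {"xyz": [0, 0, 0], "angular": [0, 0, 0]},
    {"xyz": [0, 0, 0], "angular": [0, 0, 0]}
  ],
  "jaw": 1.0
}}

```text
time: 10.33
eef_pos: [0.5123, -0.2423, 0.0221]
tool_rot: [-1.676, -2.656, 0.0]
wrist_force: [-0.0, 0.0, -0.9]
gripper_width: 0.0857
grasp_force: 0.0
```

Emit:
{"name": "step_arm", "arguments": {
  "targets": [
    {"xyz": [0, 0, -0.02], "angular": [0, 0, 0]},
    {"xyz": [0, 0, -0.03], "angular": [0, 0, 0]},
    {"xyz": [0, 0, -0.03], "angular": [0, 0, 0]},
    {"xyz": [0, 0, -0.03], "angular": [0, 0, 0]},
    {"xyz": [0, 0, 0], "angular": [0, 0, 0]},
    {"xyz": [0, 0, 0], "angular": [0, 0, 0]},
    {"xyz": [0, 0, 0], "angular": [0, 0, 0]},
    {"xyz": [0, 0, 0], "angular": [0, 0, 0]}
  ]
}}

```text
time: 11.0
eef_pos: [0.5116, -0.2416, 0.1309]
tool_rot: [-1.675, -2.654, -0.0]
wrist_force: [-0.2, -0.6, -0.6]
gripper_width: 0.0853
grasp_force: 0.0
```

Emit:
{"name": "step_arm", "arguments": {
  "targets": [
    {"xyz": [0, 0, 0], "angular": [0, 0, 0]},
    {"xyz": [0, 0, 0], "angular": [0, 0, 0]},
    {"xyz": [0, 0, 0], "angular": [0, 0, 0]},
    {"xyz": [0, 0, 0], "angular": [0, 0, 0]},
    {"xyz": [0, 0, 0], "angular": [0, 0, 0]},
    {"xyz": [0, 0, 0], "angular": [0, 0, 0]},
    {"xyz": [0, 0, 0], "angular": [0, 0, 0]},
    {"xyz": [0, 0, 0], "angular": [0, 0, 0]}
  ],
  "jaw": 0.0
}}

```text
time: 11.67
eef_pos: [0.5125, -0.2422, 0.1323]
tool_rot: [1.676, 2.657, -0.0]
wrist_force: [0.2, 1.2, 0.8]
gripper_width: -0.0004
grasp_force: 0.0
```

Emit:
{"name": "step_arm", "arguments": {
  "targets": [
    {"xyz": [0, 0, 0], "angular": [0, 0, 0]},
    {"xyz": [0, 0, 0], "angular": [0, 0, 0]},
    {"xyz": [0, 0, 0], "angular": [0, 0, 0]},
    {"xyz": [0, 0, 0], "angular": [0, 0, 0]},
    {"xyz": [0, 0, 0], "angular": [0, 0, 0]},
    {"xyz": [0, 0, 0], "angular": [0, 0, 0]},
    {"xyz": [0, 0, 0], "angular": [0, 0, 0]},
    {"xyz": [0, 0, 0], "angular": [0, 0, 0]}
  ]
}}

```text
time: 12.33
eef_pos: [0.5125, -0.2422, 0.1323]
tool_rot: [-1.676, -2.657, -0.0]
wrist_force: [-0.3, 0.8, -0.0]
gripper_width: -0.0002
grasp_force: 0.0
```

```bash
python3 - <<'E'
from h import *
p=[ 0.5571,-0.1653,0.4481]
w=env.camera_model("wrist"); im=env.snapshot("wrist")[:,:,::-1]
cv2.imwrite("pics/w3.png",cv2.resize(im,(800,600),interpolation=cv2.INTER_CUBIC))
print("grip,trig,tab",(proj(w,W(p,[[-.078,-.072,.058],[-.049,-.072,.054],[-.03,0,.067]]))/.7).round(0).tolist())
g=W(p,[-.031,0.001,.067])[0]; print(g); togo([g[0],g[1],.09],p[2])
E
```

```text
grip,trig,tab [[388.0, 356.0], [444.0, 353.0], [494.0, 213.0]]
[ 0.52872732 -0.1778296   0.067     ]
option turn [ 0.     0.    -0.003] new q6 approx 0
option turn [ 0.    -0.     3.138] new q6 approx 3.141592653589793
shift tool [0.0511 0.0424 0.0423] world [ 0.0163  0.0644 -0.0423] q [-0.638  0.372  1.631  0.     1.139 -1.083]
```

View pics/w3.png

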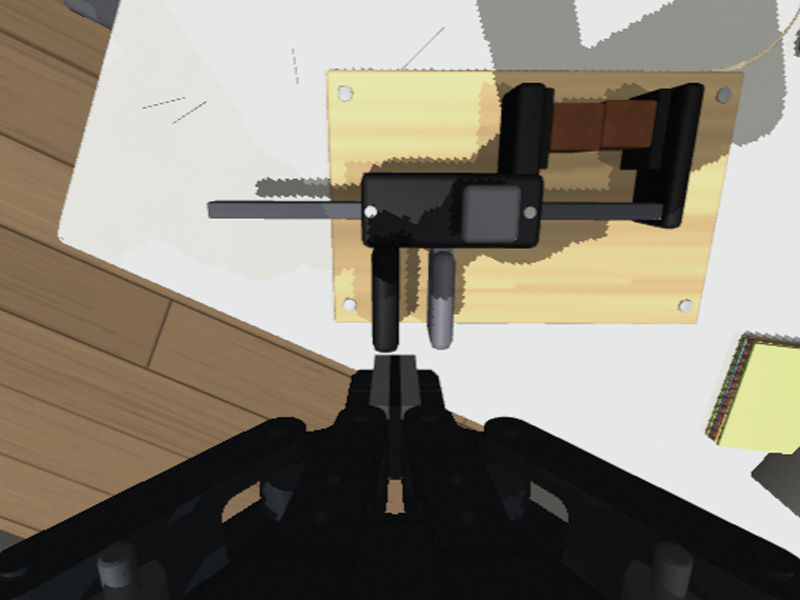

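Both blocks are pressed together (block joint at about (603,125)) and the tab is at (491,213). Next I'll move the closed fingers over the tab.

Emit:
{"name": "step_arm", "arguments": {
  "targets": [
    {"xyz": [0.0255, 0.0212, 0], "angular": [0, 0, 0]},
    {"xyz": [0.0256, 0.0212, 0], "angular": [0, 0, 0]},
    {"xyz": [0, 0, 0], "angular": [0, 0, 0]},
    {"xyz": [0, 0, 0.03], "angular": [0, 0, 0]},
    {"xyz": [0, 0, 0.023], "angular": [0, 0, 0]},
    {"xyz": [0, 0, 0], "angular": [0, 0, 0]},
    {"xyz": [0, 0, 0], "angular": [0, 0, 0]}
  ]
}}

```text
time: 12.97
eef_pos: [0.5278, -0.1774, 0.0785]
tool_rot: [-1.675, -2.654, 0.0]
wrist_force: [-0.0, -1.0, 0.8]
gripper_width: -0.0005
grasp_force: 0.0
```

```bash
python3 - <<'E'
from h import *
togo([.5287,-.1778,.059],.4481)
im=env.snapshot("scene")[200:310,310:420,::-1]
cv2.imwrite("pics/s2.png",cv2.resize(im,(600,600),interpolation=cv2.INTER_CUBIC))
E
```

```text
option turn [-0.002 -0.003 -0.003] new q6 approx 0
option turn [-4.000e-03  3.000e-03  3.139e+00] new q6 approx 3.141592653589793
shift tool [-0.0008  0.0007  0.0195] world [ 0.0009 -0.0004 -0.0195] q [-0.525  0.42   1.71  -0.     1.015 -0.97 ]
```

View pics/s2.png

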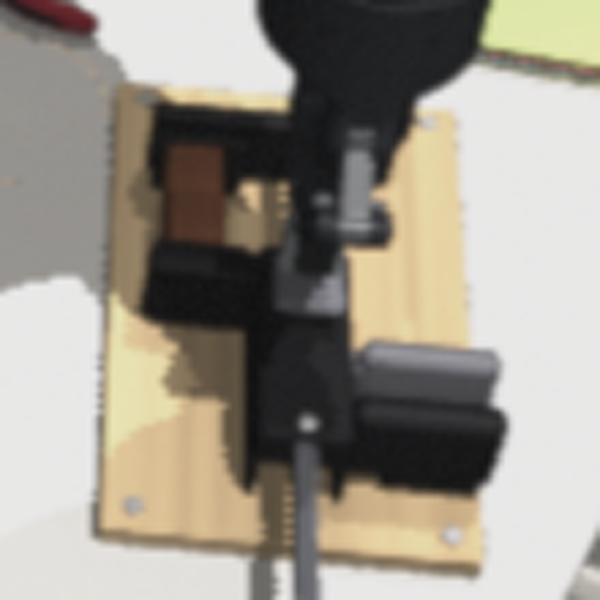

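The fingertips are over the tab in the crop at (315,265), well clear of the blocks. Now the press.

Emit:
{"name": "step_arm", "arguments": {
  "targets": [
    {"xyz": [0, 0, 0.008], "angular": [0, 0, 0]},
    {"xyz": [0, 0, 0.004], "angular": [0, 0, 0]},
    {"xyz": [0, 0, 0.004], "angular": [0, 0, 0]},
    {"xyz": [0, 0, 0.003], "angular": [0, 0, 0]},
    {"xyz": [0, 0, 0], "angular": [0, 0, 0]},
    {"xyz": [0, 0, 0], "angular": [0, 0, 0]},
    {"xyz": [0, 0, 0], "angular": [0, 0, 0]}
  ]
}}

```text
time: 13.6
eef_pos: [0.5293, -0.1783, 0.0608]
tool_rot: [1.676, 2.656, -0.0]
wrist_force: [0.9, -1.6, 2.6]
gripper_width: 0.0003
grasp_force: 1.5
```

Emit:
{"name": "step_arm", "arguments": {
  "targets": [
    {"xyz": [0, 0, 0.001], "angular": [0, 0, 0]},
    {"xyz": [0, 0, 0.001], "angular": [0, 0, 0]},
    {"xyz": [0, 0, 0.001], "angular": [0, 0, 0]},
    {"xyz": [0, 0, 0], "angular": [0, 0, 0]},
    {"xyz": [0, 0, 0], "angular": [0, 0, 0]},
    {"xyz": [0, 0, 0], "angular": [0, 0, 0]},
    {"xyz": [0, 0, 0], "angular": [0, 0, 0]},
    {"xyz": [0, 0, 0], "angular": [0, 0, 0]}
  ]
}}

```text
time: 14.27
eef_pos: [0.5293, -0.1785, 0.0597]
tool_rot: [1.675, 2.655, -0.001]
wrist_force: [-4.4, -0.7, 19.4]
gripper_width: 0.0002
grasp_force: 9.4
```

The tab is at its stop (19 N). I'll lift off and check.

Emit:
{"name": "step_arm", "arguments": {
  "targets": [
    {"xyz": [0, 0, 0], "angular": [0, 0, 0]},
    {"xyz": [0, 0, 0], "angular": [0, 0, 0]},
    {"xyz": [0, 0, -0.01], "angular": [0, 0, 0]},
    {"xyz": [0, 0, -0.03], "angular": [0, 0, 0]},
    {"xyz": [0, 0, -0.03], "angular": [0, 0, 0]},
    {"xyz": [-0.03, 0, -0.03], "angular": [0, 0, 0]},
    {"xyz": [-0.03, 0, 0], "angular": [0, 0, 0]},
    {"xyz": [0, 0, 0], "angular": [0, 0, 0]}
  ]
}}

```text
time: 14.93
eef_pos: [0.5572, -0.2363, 0.1591]
tool_rot: [1.675, 2.649, -0.002]
wrist_force: [-0.1, 0.1, -0.3]
gripper_width: 0.0002
grasp_force: 0.0
```

```bash
python3 - <<'E'
from h import *
cv2.imwrite("pics/w4.png",cv2.resize(env.snapshot("wrist")[:,:,::-1],(800,600),interpolation=cv2.INTER_CUBIC))
E
```

```text
(no output)
```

View pics/w4.png

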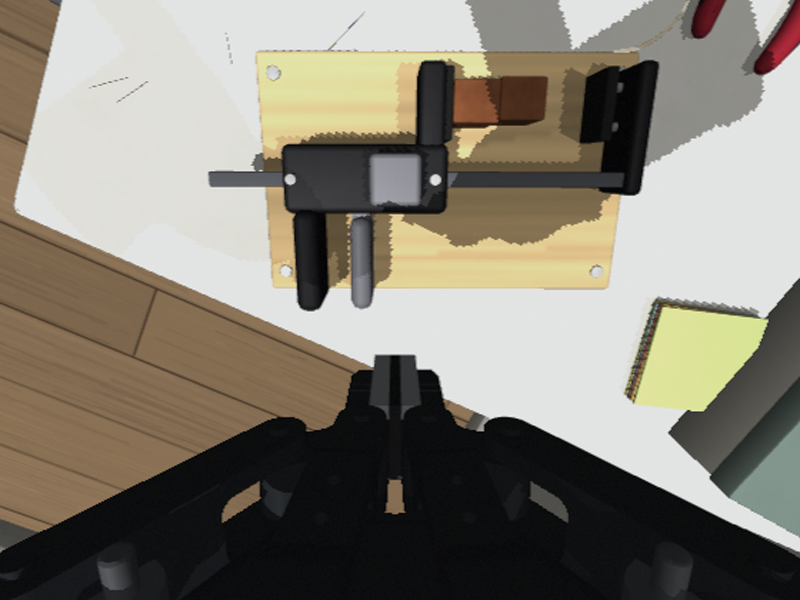

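The jaw is fully open (moving jaw at (630,125)) and the blocks stand together, touching at (500,100). The robot is clear, so I'm handing in.

```bash
python3 -c "
from station import env
print(env.sign_off())"
```

```text
the job is handed in; nothing more can be done
None
```

I squeezed the clamp until it held both blocks firmly, let go for over two seconds, then released it. In the last picture the jaw was fully open and the blocks stood together. The job is handed in at about 15 s; the sign-off gave no verdict.

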